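# Pack the glass-cutting kit tray in layers

### The job

Pack the glass-cutting kit into its tray. First lay the dressing stone in the wide cradle and the glass cutter in the stepped cradle with its wheel end in the slim part, both right down on the tray floor; then lay the straightedge across over both of them, handle rib up, by tucking one of its ends under the sprung steel keeper and pushing the keeper back until the other end comes down inside the tall stop. Leave everything lying flat and fully home, and do not disturb the jar, the copper foil roll or the marker on the bench.

Things in the scene. Friction and masses are not known exactly. Their poses are not given: they have to be found in the camera images.
- tray: Shallow plywood kit tray fixed to the bench, 160 mm (its x) by 284 mm (its y, -152 to 132); floor 8 mm above its underside, 14 mm rim. Origin on the underside, below the middle of the straightedge's berth; z up. Two cradles lie across it (along x), the berth runs over both along y. Keeper at the -y end, tall stop at +y; but for the stop nothing rises above z = 46 mm.
- stone_place (a point): Centre of the floor of the wide cradle (tray x 0, y -42, z 8 mm), inside 116 (x) by 34 mm (y); axes as the tray's. The stone's origin comes here, either way round. Cradle walls are 6 mm high and left out at x = -28 to 28 mm, where fingers fit beside the stone.
- cutter_place (a point): Centre of the floor of the stepped cradle (tray x 0, y 42, z 8 mm), inside 124 mm long (x), 20 mm wide for the handle, only 12 mm wide from x = 26 mm on, for the neck; walls 6 mm high, left out at x = -36 to 26 mm for the fingers. The cutter's origin comes here, its x (wheel) along the tray's x. Axes as the tray's.
- edge_place (a point): Place of the straightedge's origin when home (tray x 0, y 2, z 30 mm); axes as the tray's. The bar then lies along the tray's y, either way round, on two end blocks (y -147 to -85 and 85 to 124, top z 30 mm) between 6 mm high cheeks 38 mm apart, one end at the tall stop, the other holding the keeper back about 5 mm.
- stop_top (a point): Middle of the top edge of the tall fixed stop's inner face (tray x 0, y 112, z 66 mm). The stop is 50 mm wide and 12 mm thick (y 112 to 124), 36 mm higher than the berth floor, so the bar must go in tilted, keeper end first and low.
- keeper (a joint): Sprung steel keeper at the -y end of the berth; slides towards the tray's -y: 0 m = fully forward (the start), 0.014 m = fully back. Pushing it takes about 3 N at first, 0.5 N more per mm. 34 mm wide; its 10 mm long lip overhangs towards +y, underside at tray z = 41 mm, 11 mm above the berth floor, top z = 46 mm.
- keeper_face (a point): Middle of the keeper's upright face that the straightedge's end pushes on, under the lip (tray x 0, y -103, z 36 mm when fully forward); it moves with the keeper. The lip's free edge is 10 mm further towards +y.
- stone: Plain grey dressing stone, a block 112 (x) by 30 (y) by 20 mm (z), about 0.15 kg. Origin at the centre of its underside, x along it. Lies flat on the bench.
- cutter: Glass cutter lying flat on the bench, 120 mm long, about 0.07 kg: plain wooden flat-sided handle 80 mm long (x = -60 to 20), 16 mm wide, 18 mm high, then a slim 8 mm wide, 10 mm high brass neck and wheel head to x = +60. Origin on the underside at the middle of its length; x towards the wheel, z up.
- cutter_grip (a point): Good grip on the cutter's handle, near its centre of mass: cutter x -13, z 9 mm; fingers close along the cutter's y (16 mm).
- cutter_tip (a point): Wheel end of the cutter: cutter x 60, z 6 mm.
- straightedge: Aluminium cutting straightedge, flat bar 220 (x) by 34 (y) by 6 mm (z), with an upright handle rib in the middle of its top, 60 mm long (x), 14 mm wide (y), from z = 6 to 34 mm; about 0.22 kg. Both ends are alike. Origin at the centre of its underside. Let go while still a little raised, it can stay pinched there by the keeper: feel it land, or press it down (about 15 N).
- edge_grip (a point): Middle of the straightedge's handle rib, z = 20 mm over its underside; fingers close along the straightedge's y (14 mm).
- foil_roll: Bystander: flat roll of copper foil, 64 mm across, 12 mm high; origin at centre of underside. Leave alone.
- marker: Bystander: yellow and black marker pen, 135 by 14 by 14 mm, lying along its x. Leave alone.
- flux_jar: Bystander: small closed jar, 52 mm across, 75 mm high. Leave alone.
Things that resemble listed ones, but are neither listed nor needed, are in the scene too. Several things have the shape of the straightedge; the one meant has the colours described above. Leave any purple look-alike of the cutter alone.

How it is judged:
On the way:
1. the stone and the cutter both lie down in their cradles, the straightedge not yet in the tray (x of stone in the frame of tray between -0.005 and 0.005 m and y of stone in the frame of tray between -0.047 and -0.037 m and z of stone in the frame of tray between 0.005 and 0.011 m and angle between the z axis of stone and the z axis of tray, either way round below 0.08 rad and angle between the x axis of stone and the x axis of tray, either way round below 0.1 rad and x of cutter in the frame of tray between -0.005 and 0.005 m and y of cutter in the frame of tray between 0.037 and 0.047 m and z of cutter in the frame of tray between 0.005 and 0.011 m and angle between cutter's own z axis and vertical below 0.08 rad and angle between the x axis of cutter and the x axis of tray, either way round below 0.13 rad and x of cutter_tip in the frame of tray above 0.05 m and horizontal distance between straightedge and edge_place above 0.03 m), for 0.2 s.
At the end, for the whole second after the job is handed in: Stone and cutter flat in their cradles (within 5 mm, 3 mm in height; cutter wheel at the slim end); straightedge over them, rib up, flat within 0.03 rad, within 4 mm of its place (2.5 mm in height) and 0.05 rad of its line, keeper held back 2 to 9 mm; all at rest (x of stone in the frame of tray between -0.005 and 0.005 m and y of stone in the frame of tray between -0.047 and -0.037 m and z of stone in the frame of tray between 0.005 and 0.011 m and angle between the z axis of stone and the z axis of tray, either way round below 0.08 rad and angle between the x axis of stone and the x axis of tray, either way round below 0.1 rad and x of cutter in the frame of tray between -0.005 and 0.005 m and y of cutter in the frame of tray between 0.037 and 0.047 m and z of cutter in the frame of tray between 0.005 and 0.011 m and angle between cutter's own z axis and vertical below 0.08 rad and angle between the x axis of cutter and the x axis of tray, either way round below 0.13 rad and x of cutter_tip in the frame of tray above 0.05 m and x of straightedge in the frame of edge_place between -0.004 and 0.004 m and y of straightedge in the frame of edge_place between -0.004 and 0.004 m and z of straightedge in the frame of edge_place between -0.0025 and 0.0025 m and angle between straightedge's own z axis and vertical below 0.03 rad and angle between the x axis of straightedge and the y axis of tray, either way round below 0.05 rad and value of joint keeper between 0.002 and 0.009 m and linear speed of each of stone, cutter, straightedge below 0.02 m/s); the robot touches nothing.
It fails at once if foil roll disturbed (moved more than 25 mm) (distance of foil_roll from where it was at the start of the episode above 0.025 m).
It fails at once if marker disturbed (moved more than 25 mm) (distance of marker from where it was at the start of the episode above 0.025 m).
It fails at once if jar disturbed (moved more than 25 mm) (distance of flux_jar from where it was at the start of the episode above 0.025 m).
It also fails if it takes over 69 s, if anything falls off the work surface, if the arm or the gripper's body presses on something with over 40 N, if the wrist force passes 120 N, or if a joint passes its speed limit or range.

### The arm

A 6-joint arm with a two-finger parallel gripper is mounted at the origin on the work surface. World frame = base frame: x ahead of the robot, y to its left, z up, the work surface at z = 0. Lengths are in m, angles in rad, forces in N, time in s.
With the tool pointing down it reaches from about 0.4 to 0.825 m from the base axis. Payload 7 kg.
Tool frame: the origin (TCP) lies midway between the tips of the shut fingers; the grasp point (between the pads) lies arm.hold_point_z behind it (arm.hold_point_z is the distance from the TCP to the grasp point, in m); z points along the fingers, y is the line along which they close (so a half turn about z gives the same grasp; the last joint's range is limited). The gripper opens to 88 mm and grips with 3 to 60 N. Pads are 19 mm wide; open, the fingers measure 130 mm over their backs; the gripper's body (78 mm by 193 mm) begins 47 mm behind the grasp point.
Start: joints at [1.597, 0.359, 0.012, 0, -1.224, -0.288], TCP at [0.175, 0.652, 0.227] pointing down, gripper open.
Joint ranges: [-3.07, 3.07], [-1.43, 2.12], [-1.02, 1.25], [-3.03, 1.67], [-3.05, -0], [-3.03, 3.03]. Speed limits (rad/s): [2.39, 2.39, 3.01, 3.14, 3.14, 3.14].

### API

Orientations are given as [roll, pitch, yaw] about the fixed x, y, z axes, in that order (R = Rz(yaw) Ry(pitch) Rx(roll)).
In Python, from station import arm gives the robot as it stands.
- The arm moves only by the shell command python3 -m crank 'ROWS' [OPENING] [FORCE]. ROWS is JSON, a list that holds one entry, the list of rows, each a list of 4 numbers: the shift along the tool's x, y, z in units of 25 mm (1.0 is 25 mm), then the turn about the tool's z in units of 5 degrees (1.0 is 5 degrees). A call has 1 to 12 rows; each row is the pose to reach, as a shift and turn from the pose commanded when the call began, along the tool's axes at that moment; what a row does not reach only later rows make up. A row lasts 1/8 s, in which the tool goes at most 62.5 mm and 10.7 degrees, less where a joint would pass 70% of its speed; a pose out of reach is approached as far as the arm can. A call with a gripper value outside its range is refused whole. OPENING is the closure, from 0 (fully open) to 1 (shut), set as the call begins (- or left out, the last holds). The fingers move at their own pace and stop on an object; FORCE is the grip in N (left out, the last holds). Time passes only in rows, so rows that repeat a pose let the fingers close. It gives the time, the measured TCP pose, the force, the opening and the grip force at its end, in the units of the state.
- arm.get_state(): the state, without advancing time (a new reading comes with each control period).
- arm.grab_frame(name): name is "scene" or "top"; returns (picture, depth): 420x560x3 uint8, red, green, blue; 420x560 float32, m along the optical axis (not along the pixel's ray), 0 where there is no reading.
- arm.get_calibration(name): a dict with "mtx" (3x3 intrinsics, pixels), "k1" (the pictures are not rectified: a ray, as slopes to the right and down, at radius r is drawn at 1 + k1 r^2 times it, then the intrinsics apply), "R" (3x3) and "t" (3): a world point X has camera coordinates R X + t. Camera axes: x right, y down, z forward; pixel columns grow to the right and rows downward; lengths in m; the calibration is good to about 2 mm. A picture is of the moment at which its call begins. get_calibration takes no time and is no camera call.
- arm.job_done(): hands the job in; it is judged then, once.
Trained networks look in the newest picture that a camera, given by its name, has taken for a name from the list of things; names that differ only in an ending like _2 or _b are one class to them, and where a whole thing is asked for, a point or a joint stands for the part that bears it (a point fixed in the world has none). Each returns a list of dicts, best first, with "score" (0 to 1); they miss things now and then, are a little off and sometimes report something else, mostly with a low value. They report only what shows in the picture. A call takes as long as a camera call. They do not tell look-alikes from the thing itself.
- arm.recognise(thing, camera): "extent" ([left, top, width, height] in pixels, round what is visible of it).
- arm.trace(thing, camera): "mask" (420x560 bool, what is visible of it) and "extent" ([left, top, width, height] in pixels, round what is visible of it).
The state is a dict: "t": time; "q": joint angles; "qd": joint speeds; "joint_efforts": joint torques, N m; "eef_pos": TCP position; "ee_rot": TCP orientation; "force": force on the tool from outside, world axes, zero at the start; "moment": the same for the moment, N m; "width": finger opening in m; "gripper_force": force on a finger pad.
Only numpy, scipy, OpenCV 4.12 (cv2) and the standard library are available. Lean on these libraries where they do the work, as an engineer would, in place of code of your own. Each camera call takes 0.05 s, during which the arm holds its last target. There are 200 camera calls.

## Working session

There is one attempt and no reset: what is moved stays moved. The work goes in short steps, Python scripts to look and compute and a shell command to move; the robot and the scene stay as the last step left them, time stands still between calls to the robot, and variables do not carry over. Pictures are saved under pics/ and viewed, at most 10 in all, crops included, and the job is handed in when it is done.

```bash
ls; mkdir -p pics; python3 - <<'E'
from station import arm
import cv2,numpy as np
for n in("scene","top"):
    p,d=arm.grab_frame(n); cv2.imwrite(f"pics/{n}0.png",p[:,:,::-1]); np.savez(f"{n}0.npz",p=p,d=d)
    c=arm.get_calibration(n); print(n,c)
print(arm.hold_point_z,arm.get_state())
E
```

```text
pics
scene {'mtx': array([[467.56666595,   0.        , 281.86481208],
       [  0.        , 467.56666595, 213.86365331],
       [  0.        ,   0.        ,   1.        ]]), 'k1': -0.04528629773292937, 'R': array([[ 0.36389029,  0.9314253 ,  0.00554669],
       [ 0.51715167, -0.19708147, -0.83289438],
       [-0.77468575,  0.30595066, -0.55340418]]), 't': array([-0.20296744, -0.2357048 ,  1.71246331])}
top {'mtx': array([[535.75805413,   0.        , 278.49458212],
       [  0.        , 535.75805413, 212.0965046 ],
       [  0.        ,   0.        ,   1.        ]]), 'k1': 0.03723631626340128, 'R': array([[-0.00987311, -0.99992319, -0.00749231],
       [-0.99111671,  0.0107794 , -0.13255745],
       [ 0.13262804,  0.00611699, -0.99114701]]), 't': array([0.01509714, 0.55436199, 1.44416249])}
0.0188 {'t': 0.1, 'q': array([ 1.59711258e+00,  3.59331030e-01,  1.11493755e-02, -2.85644730e-04,
       -1.22405546e+00, -2.88088231e-01]), 'qd': array([7.41440477e-05, 3.24376952e-04, 1.29410447e-03, 1.00926012e-03,
       7.19011336e-04, 1.20244626e-03]), 'joint_efforts': array([-2.13966872e-03, -5.84154689e+01,  2.93755049e+01,  7.01559439e+00,
        1.01231327e-02, -5.73057036e-05]), 'eef_pos': array([0.17461347, 0.6515899 , 0.2257098 ]), 'ee_rot': array([ 3.14013494e+00, -1.51920602e-04, -2.61869130e-01]), 'force': array([0.86233465, 1.14385198, 1.09733977]), 'moment': array([ 0.00835241, -0.00224355,  0.01569938]), 'gripper_force': 0.0, 'width': 0.08778063488089272}
```

View pics/top0.png

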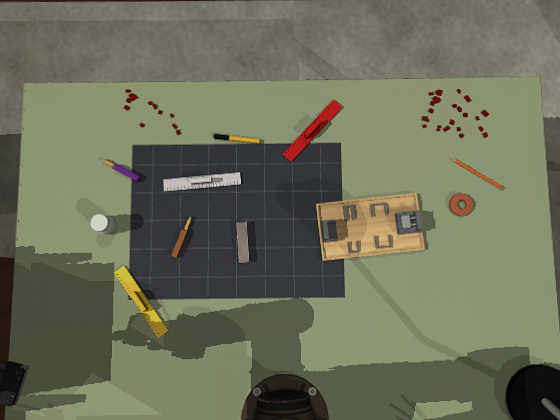

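View pics/scene0.png

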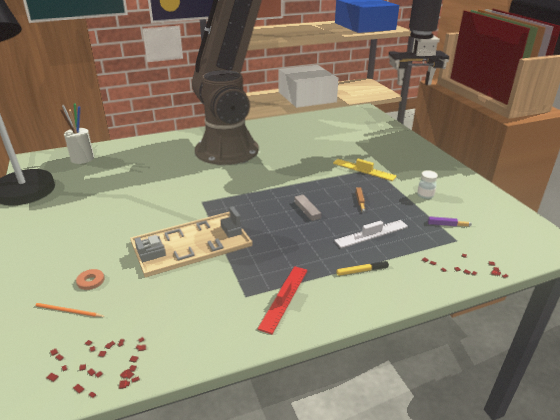

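The top view shows the silver straightedge at (202,181), the stone at (243,242), the wooden cutter at (182,237) with its wheel end up, and the tray at (370,227). The keeper is at the tray's right end (409,222) and the stop at its left end (330,231). The red and yellow bars and the purple cutter are look-alikes. Next I'll fit silhouettes to get the poses.

```bash
cat > h.py <<'E'
from station import arm
import cv2,numpy as np
from scipy.optimize import minimize
CAL={n:arm.get_calibration(n) for n in("scene","top")}
def proj(n,X):
    c=CAL[n]; P=np.asarray(X)@c["R"].T+c["t"]; s=P[:,:2]/P[:,2:]
    s=s*(1+c["k1"]*(s**2).sum(1,keepdims=True)); return s*[c["mtx"][0,0],c["mtx"][1,1]]+c["mtx"][:2,2]
def unproj(n,uv,z):
    f=lambda p:((proj(n,[[p[0],p[1],z]])[0]-uv)**2).sum()
    return minimize(f,[.6,0],method="Nelder-Mead",options=dict(xatol=1e-5,fatol=1e-6)).x
def box(x0,x1,y0,y1,z0,z1): return np.array([[x,y,z] for x in(x0,x1) for y in(y0,y1) for z in(z0,z1)])/1000.
MODEL=dict(stone=[box(-56,56,-15,15,0,20)],
 cutter=[box(-60,20,-8,8,0,18),box(20,60,-4,4,0,10)],
 straightedge=[box(-110,110,-17,17,0,6),box(-30,30,-7,7,6,34)],
 tray=[box(-80,80,-152,132,0,14),box(-25,25,112,124,0,66),box(-17,17,-120,-93,0,46)],
 foil_roll=[box(-28,28,-28,28,0,12)],marker=[box(-67,67,-7,7,0,14)],flux_jar=[box(-22,22,-22,22,0,75)])
def Rz(a): return np.array([[np.cos(a),-np.sin(a),0],[np.sin(a),np.cos(a),0],[0,0,1]])
S=4
def sil(n,boxes,x,y,a,z=0):
    m=np.zeros((420*S,560*S),np.uint8)
    for b in boxes:
        p=proj(n,b@Rz(a).T+[x,y,z]); h=cv2.convexHull(((p+.5)*S*16-8).astype(np.int32))
        cv2.fillConvexPoly(m,h,1,shift=4)
    return cv2.resize(m.astype(np.float32),(560,420),interpolation=cv2.INTER_AREA)
def mask(thing,n,uv):
    best=None
    for r in arm.trace(thing,n):
        e=r["extent"]; d=np.hypot(e[0]+e[2]/2-uv[0],e[1]+e[3]/2-uv[1])
        if best is None or d<best[0]: best=(d,r["mask"],r["score"])
    return best
def fit(thing,masks,g,z=0):
    def cost(p):
        c=0
        for n,m in masks.items():
            s=sil(n,MODEL[thing],*p,z); c+=np.abs(s-m).sum()/m.sum()
        return c/len(masks)
    sx=np.array([g+d for d in np.array([[0,0,0],[.02,0,0],[0,.02,0],[0,0,.15]])])
    for k in range(2):
        r=minimize(cost,g,method="Nelder-Mead",options=dict(initial_simplex=sx,xatol=1e-4,fatol=1e-4,maxiter=150))
        g=r.x; sx=np.array([g+d for d in np.array([[0,0,0],[.004,0,0],[0,.004,0],[0,0,-.04]])])
    return r.x,r.fun
E
cat > m.py <<'E'
from h import *
for n in CAL: arm.grab_frame(n)
for th,uv,a in (("tray",(370,227),.07),("stone",(243,242),0),("cutter",(182,237),-.3),("straightedge",(202,181),1.65),("marker",(237,139),1.5),("foil_roll",(461,204),0),("flux_jar",(101,223),0)):
    g=np.r_[unproj("top",np.array(uv),.02),a]
    if th=="tray": g[:2]+=0
    ms={}
    for n in CAL:
        b=mask(th,n,proj(n,[[g[0],g[1],.01]])[0])
        if b and b[0]<25: ms[n]=b[1]
        else: print(th,n,"none",b and b[0])
    if th in("marker","foil_roll","flux_jar"): print(th,g.round(3)); continue
    for k in [ms]+[{n:ms[n]} for n in ms]:
        r,c=fit(th,k,g); print(th,list(k),r.round(4),round(c,3))
E
time python3 m.py
```

```text
tray ['scene', 'top'] [ 0.5129 -0.2339  0.1051] 0.029
tray ['scene'] [ 0.5126 -0.2341  0.1081] 0.028
tray ['top'] [ 0.5132 -0.2333  0.1018] 0.029
stone ['scene', 'top'] [0.4737 0.1109 0.059 ] 0.112
stone ['scene'] [0.4737 0.111  0.0647] 0.063
stone ['top'] [0.4738 0.1106 0.0483] 0.157
cutter scene none 80.44259111231192
cutter top none 92.42147572538225Traceback (most recent call last):
  File "m.py", line 13, in <module>
    r,c=fit(th,k,g); print(th,list(k),r.round(4),round(c,3))
        ~~~^^^^^^^^
  File "h.py", line 39, in fit
    r=minimize(cost,g,method="Nelder-Mead",options=dict(initial_simplex=sx,xatol=1e-4,fatol=1e-4,maxiter=150))
    res = _minimize_neldermead(fun, x0, args, callback, bounds=bounds,
                               **options)
    fsim[k] = func(sim[k])
              ~~~~^^^^^^^^
    fx = function(np.copy(x), *(wrapper_args + args))
  File "h.py", line 36, in cost
    return c/len(masks)
           ~^~~~~~~~~~~
ZeroDivisionError: division by zero

real	0m9.831s
user	0m6.603s
sys	0m1.266s
```

```bash
cat > m2.py <<'E'
from h import *
IM={n:arm.grab_frame(n)[0] for n in CAL}
def cmask(n,uv,w=50):
    im=IM[n].astype(int); R,G,B=im[...,0],im[...,1],im[...,2]
    m=((R-B>20)&(R>60)&(R-G>8))
    y,x=np.mgrid[:420,:560]; m&=(abs(x-uv[0])<w)&(abs(y-uv[1])<w)
    k,l,st,ce=cv2.connectedComponentsWithStats(m.astype(np.uint8)); i=1+np.argmax(st[1:,4]); return l==i
for th,uv,a in (("cutter",(182,237),-.3),("straightedge",(202,181),1.65)):
    g=np.r_[unproj("top",np.array(uv),.02),a]; ms={}
    for n in CAL:
        c=proj(n,[[g[0],g[1],.01]])[0]
        if th=="cutter": ms[n]=cmask(n,c,30)
        else:
            b=mask(th,n,c)
            if b and b[0]<25: ms[n]=b[1]
        if n in ms: print(n,ms[n].sum())
    for k in [ms]+[{n:ms[n]} for n in ms]:
        r,c=fit(th,k,g); print(th,list(k),r.round(4),round(c,3))
for th,uv in (("marker",(237,139)),("foil",(461,204)),("jar",(101,223))): print(th,unproj("top",np.array(uv),.01).round(3))
from scipy.spatial.transform import Rotation as R_
print(R_.from_euler("xyz",arm.get_state()["ee_rot"]).as_matrix().round(4),arm.get_state()["t"])
E
python3 m2.py
```

```text
scene 93
top 84
cutter ['scene', 'top'] [-3.4809  1.1684 -0.6519] 1.0
cutter ['scene'] [ 0.446   0.1157 -0.0367] 1.103
cutter ['top'] [ 0.5    -0.0148 -0.1501] 3.599
scene 738
top 960
straightedge ['scene', 'top'] [0.6482 0.2273 1.653 ] 0.115
straightedge ['scene'] [0.6481 0.2275 1.6415] 0.151
straightedge ['top'] [0.6482 0.2267 1.6533] 0.076
marker [0.771 0.126]
foil [ 0.575 -0.502]
jar [0.533 0.507]
[[ 0.9659 -0.2588 -0.    ]
 [-0.2588 -0.9659  0.    ]
 [-0.     -0.     -1.    ]] 0.7
```

```bash
python3 - <<'E'
import numpy as np,cv2
a=np.load("top0.npz")["p"][205:265,150:220]; b=np.load("scene0.npz")["p"][175:220,325:395]
a=cv2.resize(a,None,fx=5,fy=5,interpolation=0);b=cv2.resize(b,None,fx=5,fy=5,interpolation=0)
o=np.zeros((300,700,3),np.uint8);o[:300,:350]=a;o[:225,350:]=b
cv2.imwrite("pics/cut.png",o[:,:,::-1])
im=np.load("top0.npz")["p"]
print(im[237,170:195].tolist())
E
```

```text
[[53, 55, 59], [53, 54, 57], [52, 54, 58], [51, 52, 56], [46, 48, 52], [46, 48, 52], [45, 46, 52], [43, 45, 51], [65, 48, 39], [148, 92, 50], [137, 86, 46], [135, 83, 46], [141, 88, 48], [146, 91, 49], [96, 58, 32], [45, 30, 18], [27, 28, 30], [32, 34, 37], [33, 34, 36], [33, 35, 37], [33, 35, 36], [32, 34, 36], [52, 56, 60], [52, 55, 58], [51, 54, 57]]
```

View pics/cut.png

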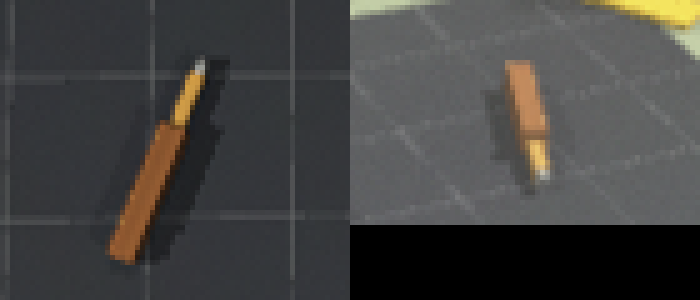

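```bash
sed -i 's/^    f=lambda p:.*/    from scipy.optimize import least_squares/; s/^    return minimize(f.*/    return least_squares(lambda p:proj(n,[[p[0],p[1],z]])[0]-uv,[.6,.1]).x/' h.py; python3 m2.py
```

```text
scene 201
top 219
cutter ['scene', 'top'] [ 0.4915  0.2824 -0.4074] 1.003
cutter ['scene'] [0.3733 0.4189 0.613 ] 0.457
cutter ['top'] [ 0.4929  0.2816 -0.3841] 0.24
scene 789
top 944
straightedge ['scene', 'top'] [0.6482 0.2272 1.6541] 0.074
straightedge ['scene'] [0.648  0.2274 1.6538] 0.084
straightedge ['top'] [0.6483 0.2265 1.6544] 0.062
marker [0.771 0.126]
foil [ 0.575 -0.502]
jar [0.533 0.507]
[[ 0.9659 -0.2588  0.    ]
 [-0.2588 -0.9659  0.    ]
 [ 0.     -0.     -1.    ]] 0.9
```

```bash
cat > rel.py <<'E'
import sys
from h import *
from scipy.spatial.transform import Rotation as R_
T=np.array([.513,-.234]);TY=.105
def tw(x,y): return T+(Rz(TY)@[x,y,0])[:2]   # tray -> world, m
def rel(x,y,z,yaw):
    s=arm.get_state(); R=R_.from_euler("xyz",s["ee_rot"]).as_matrix()
    d=R.T@(np.array([x,y,z])-s["eef_pos"])/.025
    dy=(yaw-np.arctan2(R[1,0],R[0,0])+np.pi)%(2*np.pi)-np.pi
    return np.r_[d,-np.degrees(dy)/5].round(2).tolist()
if __name__=="__main__":
    a=[float(v) for v in sys.argv[2:]]
    if sys.argv[1]=="t": a=[*tw(a[0],a[1]),a[2],a[3]+TY]
    print(rel(*a),arm.get_state()["eef_pos"].round(4),arm.get_state()["t"])
E
python3 rel.py w .4737 .111 .10 .059
```

```text
[17.15, 17.81, 5.06, -3.68] [0.1747 0.652  0.2266] 0.9
```

```bash
python3 -m crank '[[[8,8,2,-1.5],[17.15,17.81,3,-3.68],[17.15,17.81,3,-3.68],[17.15,17.81,3,-3.68],[17.15,17.81,3,-3.68],[17.15,17.81,3,-3.68],[17.15,17.81,3,-3.68],[17.15,17.81,3,-3.68],[17.15,17.81,3,-3.68],[17.15,17.81,5.06,-3.68],[17.15,17.81,5.06,-3.68],[17.15,17.81,5.06,-3.68]]]' 0 20; python3 rel.py w .4737 .111 .006 .059
```

```text
t: 2.4
eef_pos: [0.4734, 0.1099, 0.0992]
ee_rot: [3.14, 0.002, 0.057]
force: [-0.6, -1.4, 0.9]
width: 0.0876
gripper_force: 0.0
[0.02, -0.05, 3.73, -0.02] [0.4734 0.1099 0.0992] 2.4
```

```bash
python3 -m crank '[[[0,0,1.5,0],[0,0,3,0],[0,0,3.7,0],[0,0,3.7,0],[0,0,3.7,0]]]' 0 20;  python3 -m crank '[[[0,0,0,0],[0,0,0,0],[0,0,0,0],[0,0,0,0],[0,0,0,0],[0,0,0,0]]]' 1 20; python3 -m crank '[[[0,0,-1,0],[0,0,-3,0],[0,0,-4,0],[0,0,-4,0]]]'; python3 rel.py t 0 -.042 .12 0
```

```text
t: 3.02
eef_pos: [0.4745, 0.1123, 0.0089]
ee_rot: [-3.141, -0.002, 0.061]
force: [-0.4, 0.3, 0.1]
width: 0.0876
gripper_force: 0.0
t: 3.78
eef_pos: [0.4736, 0.1109, 0.0075]
ee_rot: [3.142, 0.0, 0.059]
force: [-0.3, 0.3, -0.4]
width: 0.0333
gripper_force: 0.0
t: 4.28
eef_pos: [0.4746, 0.1116, 0.1093]
ee_rot: [-3.139, -0.003, 0.059]
force: [-0.0, 0.9, -2.6]
width: 0.03
gripper_force: 20.0
[0.79, 15.57, -0.46, -0.52] [0.4746 0.1116 0.1093] 4.275
```

```bash
python3 -m crank '[[[0.4,2,0,-0.2],[0.79,5,0,-0.52],[0.79,8,0,-0.52],[0.79,11,0,-0.52],[0.79,13.5,0,-0.52],[0.79,15,0,-0.52],[0.79,15.57,0.7,-0.52],[0.79,15.57,1.4,-0.52],[0.79,15.57,1.4,-0.52],[0.79,15.57,1.4,-0.52]]]'; python3 - <<'E'
from h import *
ims=[]
for n in CAL:
    p,_=arm.grab_frame(n); cv2.imwrite(f"pics/{n}1.png",p[:,:,::-1])
    r=arm.get_state()["eef_pos"]; u,v=proj(n,[r])[0].astype(int)
    ims.append(cv2.resize(p[v-65:v+65,u-85:u+85],None,fx=3,fy=3,interpolation=cv2.INTER_CUBIC)[:, :400] if 0 else cv2.resize(p[v-60:v+60,u-65:u+65],(400,370),interpolation=cv2.INTER_CUBIC))
    print(n,u-65,v-60)
    if n=="top":
        for r in arm.trace("stone",n)[:2]: print(r["score"],r["extent"],r["mask"].sum())
cv2.imwrite("pics/s1.png",np.hstack(ims)[:,:,::-1])
E
```

```text
t: 5.52
eef_pos: [0.5163, -0.2762, 0.0723]
ee_rot: [-3.141, 0.001, 0.105]
force: [0.3, 0.1, -2.2]
width: 0.0298
gripper_force: 20.0
scene 110 163
top 319 163
```

View pics/s1.png

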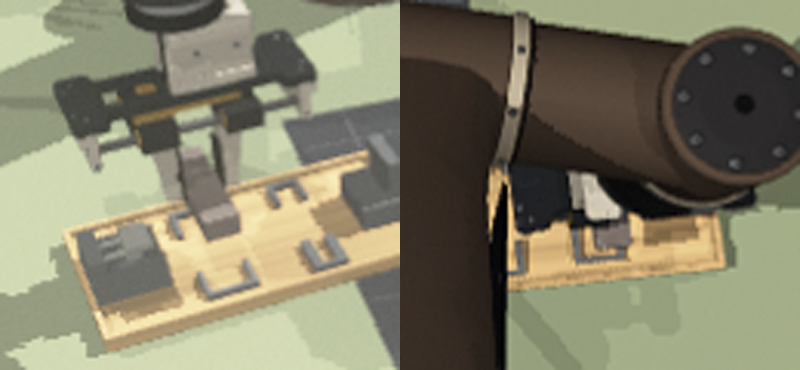

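The scene view shows the held stone above the wide cradle, whose brackets are at about (200,235). The top view is mostly blocked by the arm. I'll lower it and watch the force.

```bash
python3 -m crank '[[[0,0,0.8,0],[0,0,1.5,0],[0,0,1.9,0],[0,0,2.1,0],[0,0,2.1,0]]]' - 20; python3 -m crank '[[[0,0,0.08,0],[0,0,0.16,0],[0,0,0.2,0],[0,0,0.2,0]]]'; python3 rel.py t 0 -.042 .0155 0
```

```text
t: 6.3
eef_pos: [0.5168, -0.2764, 0.0204]
ee_rot: [3.141, -0.0, 0.105]
force: [0.4, -0.7, -1.4]
width: 0.0293
gripper_force: 20.0
t: 6.8
eef_pos: [0.5174, -0.2765, 0.0186]
ee_rot: [3.14, -0.003, 0.106]
force: [-6.4, 8.1, 26.1]
width: 0.0298
gripper_force: 20.0
[0.0, -0.03, 0.12, 0.01] [ 0.5174 -0.2765  0.0186] 6.8
```

```bash
python3 - <<'E'
from h import *
from rel import tw,TY
s=arm.get_state(); print(s["force"],s["moment"],s["eef_pos"])
for n in ("scene",):
    p,_=arm.grab_frame(n)
    o=cv2.resize(p[200:280,125:255],(1040,640),interpolation=cv2.INTER_CUBIC)
    def draw(b,z,col):
        q=((proj(n,b@Rz(TY).T+[*tw(0,0),0])-[125,200]+.5)*8).astype(int)
        cv2.polylines(o,[q],True,col,1)
    draw(np.array([[-.058,-.059,.014],[.058,-.059,.014],[.058,-.025,.014],[-.058,-.025,.014]]),0,(255,0,0))
    draw(np.array([[-.056,-.057,.031],[.056,-.057,.031],[.056,-.027,.031],[-.056,-.027,.031]]),0,(0,255,0))
    draw(np.array([[-.08,-.152,.014],[.08,-.152,.014],[.08,.132,.014],[-.08,.132,.014]]),0,(0,0,255))
    cv2.imwrite("pics/s2.png",cv2.resize(o,(800,492))[:,:,::-1])
E
```

```text
[-6.41079156  8.06021368 26.06623163] [2.9388568  2.63702901 0.06595196] [ 0.51740813 -0.27645134  0.01856702]
```

View pics/s2.png

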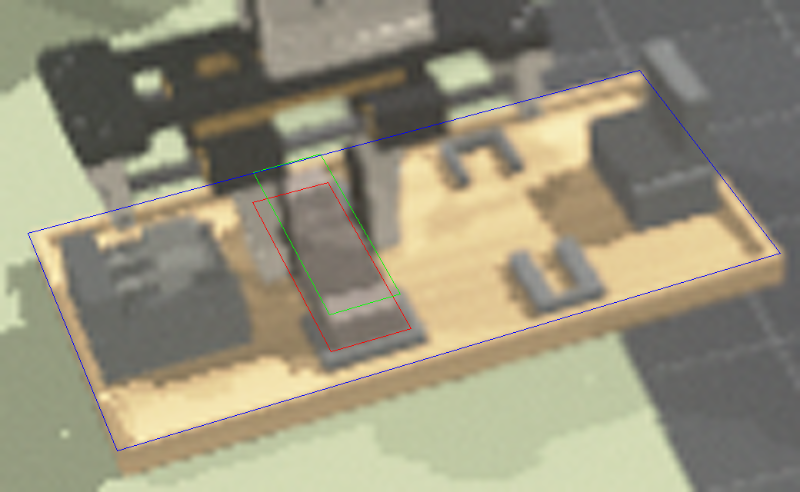

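The image shows the stone lined up with the wide cradle. Its front lower edge, at about (332,350), looks as if it sits on the wall. The reaction is −x/+y, so I'll back off, shift 1.5 mm that way and try again.

```bash
python3 -m crank '[[[0,0,-0.2,0],[-0.06,-0.06,-0.2,0],[-0.06,-0.06,-0.1,0],[-0.06,-0.06,-0.04,0],[-0.06,-0.06,-0.04,0]]]'; python3 -c "
from station import arm;print(arm.get_state()['moment'])";python3 -m crank '[[[0,0,0.04,0],[0,0,0.04,0]]]';  python3 -c "
from station import arm;print(arm.get_state()['moment'])"
```

```text
t: 7.48
eef_pos: [0.5149, -0.2751, 0.0181]
ee_rot: [3.141, -0.0, 0.106]
force: [-6.8, 7.8, 23.5]
width: 0.03
gripper_force: 20.0
[2.52148594 2.49183527 0.01678173]
t: 7.72
eef_pos: [0.5151, -0.275, 0.0175]
ee_rot: [3.141, -0.001, 0.106]
force: [-7.3, 6.9, 27.2]
width: 0.0299
gripper_force: 20.0
[ 3.0165526   2.74467724 -0.00778762]
```

```bash
cat > dep.py <<'E'
from h import *
from rel import T,TY
def cloud(n="scene"):
    p,d=arm.grab_frame(n); c=CAL[n]; v,u=np.mgrid[:420,:560]
    uv=np.stack([u,v],-1).reshape(-1,1,2).astype(float)
    s=cv2.undistortPoints(uv,c["mtx"],np.array([c["k1"],0,0,0,0.])).reshape(420,560,2)
    P=np.dstack([s*d[...,None],d]); W=(P-c["t"])@c["R"]
    W[d==0]=np.nan
    W=W-[*T,0]; return p,W@Rz(TY)   # tray frame
E
python3 - <<'E'
from dep import *
p,W=cloud()
def med(x0,x1,y0,y1,z0=-.01,z1=.08):
    m=(W[...,0]>x0)&(W[...,0]<x1)&(W[...,1]>y0)&(W[...,1]<y1)&(W[...,2]>z0)&(W[...,2]<z1)
    z=W[...,2][m]; return m.sum(),np.percentile(z,[20,50,80]).round(4) if m.sum() else None
print("floor",med(-.07,.07,-.01,.015)); print("block",med(-.02,.02,.09,.105))
for x0 in (-.055,-.035,-.015,.015,.03,.04,.047): print(x0,med(x0,x0+.01,-.052,-.032,.02))
print("rim",med(.075,.079,-.1,.1))
E
```

```text
floor (np.int64(239), array([0.007 , 0.0085, 0.01  ]))
block (np.int64(42), array([0.0296, 0.0314, 0.0334]))
-0.055 (np.int64(7), array([0.0272, 0.0278, 0.0291]))
-0.035 (np.int64(14), array([0.0272, 0.0283, 0.0295]))
-0.015 (np.int64(14), array([0.0266, 0.0281, 0.0293]))
0.015 (np.int64(19), array([0.0268, 0.0285, 0.0297]))
0.03 (np.int64(16), array([0.027 , 0.0283, 0.029 ]))
0.04 (np.int64(20), array([0.0275, 0.0282, 0.029 ]))
0.047 (np.int64(35), array([0.022 , 0.0268, 0.0285]))
rim (np.int64(124), array([0.0038, 0.0111, 0.0141]))
```

Depth puts the stone top at 28 mm, level along its length, so it's down on the floor. I'll release it and go for the cutter.

```bash
python3 -m crank '[[[0,0,-0.1,0],[0,0,-0.1,0],[0,0,-0.1,0],[0,0,-0.1,0]]]' 0.55; python3 -m crank '[[[0,0,-1,0],[0,0,-3,0],[0,0,-4,0],[0,0,-4,0]]]';  python3 -c "
from h import *
a=-.384
print(.4929-.013*np.cos(a),.2816-.013*np.sin(a))"; python3 rel.py w .4808 .2865 .10 -.384
```

```text
t: 8.28
eef_pos: [0.5146, -0.2751, 0.0171]
ee_rot: [-3.141, 0.001, 0.105]
force: [-0.4, -0.7, -0.5]
width: 0.0393
gripper_force: 0.0
t: 8.78
eef_pos: [0.5162, -0.2755, 0.1198]
ee_rot: [3.14, -0.004, 0.105]
force: [-0.9, 0.0, 0.7]
width: 0.0399
gripper_force: 0.0
0.48084674413147394 0.28647021795896666
[0.94, -22.5, 0.76, 5.6] [ 0.5162 -0.2755  0.1198] 8.775
```

```bash
python3 -m crank '[[[0.4,-2,0,1],[0.9,-22.5,0,5.6],[0.94,-22.5,0,5.6],[0.94,-22.5,0,5.6],[0.94,-22.5,0,5.6],[0.94,-22.5,0,5.6],[0.94,-22.5,0,5.6],[0.94,-22.5,0,5.6],[0.94,-22.5,0,5.6],[0.94,-22.5,0.76,5.6],[0.94,-22.5,0.76,5.6],[0.94,-22.5,0.76,5.6]]]' 0.3 12; cat > chk.py <<'E'
from dep import *
import sys
# tray-frame check: top points of stone / cutter by height
p,W=cloud("top")
for nm,y0,y1,z0,z1 in(("stone",-.075,-.01,.0215,.04),("cutter",.015,.07,.019,.035)):
    m=(abs(W[...,0])<.075)&(W[...,1]>y0)&(W[...,1]<y1)&(W[...,2]>z0)&(W[...,2]<z1)
    q=W[m]
    if len(q)<20: print(nm,len(q)); continue
    r=cv2.minAreaRect((q[:,:2]*1000).astype(np.float32)); print(nm,len(q),r,"z",np.percentile(q[:,2],[10,50,90]).round(4))
E
python3 chk.py; python3 rel.py w .4808 .2865 .006 -.384
```

```text
t: 10.28
eef_pos: [0.4789, 0.2859, 0.0978]
ee_rot: [3.14, 0.001, -0.384]
force: [-0.3, 0.8, -0.1]
width: 0.0613
gripper_force: 0.0
stone 447 ((-1.5901603698730469, -41.61392593383789), (33.75830841064453, 112.23162841796875), 89.29803466796875) z [0.0246 0.0291 0.033 ]
cutter 9
[0.05, -0.05, 3.69, -0.01] [0.4792 0.2858 0.0983] 10.325
```

```bash
python3 -m crank '[[[0.05,0,1.5,0],[0.05,0,3,0],[0.05,0,3.68,0],[0.05,0,3.68,0],[0.05,0,3.68,0]]]' 0.3 12;  python3 -m crank '[[[0,0,0,0],[0,0,0,0],[0,0,0,0],[0,0,0,0],[0,0,0,0],[0,0,0,0],[0,0,0,0]]]' 1 12; python3 -m crank '[[[0,0,-1,0],[0,0,-3,0],[0,0,-4,0],[0,0,-4,0]]]'; python3 rel.py t -.013 .042 .11 0
```

```text
t: 10.95
eef_pos: [0.4812, 0.2862, 0.0076]
ee_rot: [-3.14, -0.001, -0.385]
force: [0.2, 0.6, 0.7]
width: 0.061
gripper_force: 0.0
t: 11.82
eef_pos: [0.4804, 0.2863, 0.0065]
ee_rot: [3.141, 0.0, -0.384]
force: [0.0, -0.4, 0.0]
width: 0.0159
gripper_force: 12.0
t: 12.32
eef_pos: [0.4814, 0.2873, 0.1088]
ee_rot: [-3.137, -0.002, -0.384]
force: [0.7, 0.6, -1.8]
width: 0.0157
gripper_force: 12.0
[7.73, 17.62, -0.11, -5.6] [0.4814 0.2873 0.1088] 12.325
```

```bash
python3 -m crank '[[[0.8,2,0,-0.6],[2,4.5,0,-1.5],[3,6.8,0,-2.5],[4,9.2,0,-3.3],[5,11.5,0,-4.1],[6,13.8,0,-5],[7,16,0,-5.6],[7.73,17.62,0,-5.6],[7.73,17.62,1,-5.6],[7.73,17.62,1.8,-5.6],[7.73,17.62,1.8,-5.6],[7.73,17.62,1.8,-5.6]]]'; python3 rel.py t -.013 .042 .0145 0; python3 - <<'E'
from dep import *
p,W=cloud("scene")
im=p.astype(int); c=(im[...,0]-im[...,2]>25)
R,G,B=im[...,0],im[...,1],im[...,2]
v0,u0=185,150
cv2.imwrite("pics/c1.png",cv2.resize(p[v0:v0+75,u0:u0+100],(800,600),interpolation=cv2.INTER_CUBIC)[:,:,::-1])
# predicted tip location for held cutter (bottom at tcp-6.5mm)
s=arm.get_state(); z=s["eef_pos"][2]-.0065
from rel import tw
for nm,q in(("tip",[.060,.042,z+.006]),("h end top",[.020,.042,z+.018]),("slim wall end",[.062,.042,.014])):
    w=[*tw(q[0],q[1]),q[2]]; print(nm,(proj("scene",[w])[0]-[u0,v0]+.5)*8)
E
```

```text
t: 13.82
eef_pos: [0.4948, -0.1944, 0.0616]
ee_rot: [3.141, 0.0, 0.105]
force: [-0.6, 0.1, -0.6]
width: 0.0157
gripper_force: 12.0
[0.04, -0.03, 1.89, 0.0] [ 0.4948 -0.1944  0.0616] 13.825
tip [524.20915545 372.67070423]
h end top [477.60898687 277.75431029]
slim wall end [537.31248847 495.59028997]
```

View pics/c1.png

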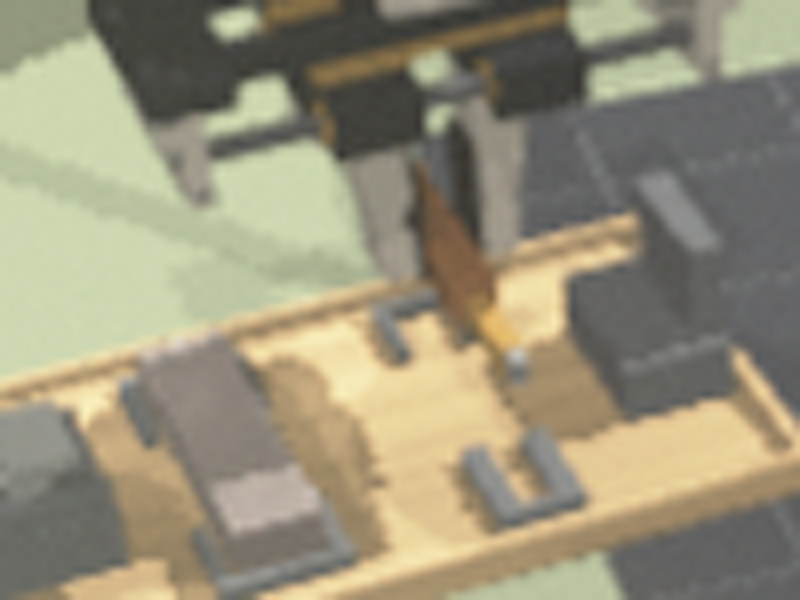

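The tip is at (516,372), close to the predicted (524,373), and it lines up with the slim bracket at about (530,500). Lowering it now.

```bash
python3 -m crank '[[[0.02,0,0.8,0],[0.02,0,1.4,0],[0.02,0,1.6,0],[0.02,0,1.75,0],[0.02,0,1.85,0],[0.02,0,1.9,0],[0.02,0,1.9,0]]]'; python3 - <<'E'
from dep import *
p,W=cloud("scene")
for x0 in (-.06,-.045,-.02,-.01,0,.01,.03,.04,.05):
    m=(W[...,0]>x0)&(W[...,0]<x0+.01)&(abs(W[...,1]-.042)<.006)&(W[...,2]<.05)
    print(x0,m.sum(),np.nanpercentile(W[...,2][m],[20,50,80]).round(4) if m.sum() else "", np.median(p[m],0) if m.sum() else "")
E
```

```text
t: 14.75
eef_pos: [0.4954, -0.1945, 0.0145]
ee_rot: [3.141, -0.001, 0.105]
force: [-1.7, 2.4, 4.0]
width: 0.0158
gripper_force: 12.0
-0.06 8 [-0.7528 -0.7464 -0.2821] [123.  123.5 111.5]
-0.045 12 [-0.7527 -0.7493  0.0267] [122.5 122.5 111. ]
-0.02 18 [-0.75    0.0257  0.0276] [120.   98.5  76.5]
-0.01 20 [-0.7511  0.024   0.0267] [126.   98.5  81. ]
0 15 [-0.7508  0.0255  0.027 ] [126.  96.  73.]
0.01 32 [-0.7489  0.0201  0.0251] [131.  101.5  71. ]
0.03 12 [-0.7531 -0.3631  0.0171] [134.5 133.5 118.5]
0.04 21 [-0.7483  0.011   0.0188] [143. 132. 116.]
0.05 25 [-0.7466  0.0128  0.0185] [134. 132. 118.]
```

```bash
python3 -m crank '[[[0,0,-0.04,0],[0,0,-0.04,0],[0,0,-0.04,0],[0,0,-0.04,0]]]' 0.67; python3 -m crank '[[[0,0,-1,0],[0,0,-3,0],[0,0,-4.5,0],[0,0,-4.5,0]]]'; python3 rel.py w .6474 .2372 .10 -1.487
```

```text
t: 15.3
eef_pos: [0.4951, -0.1945, 0.015]
ee_rot: [3.142, 0.0, 0.105]
force: [-1.2, 0.1, -0.3]
width: 0.0289
gripper_force: 0.0
t: 15.8
eef_pos: [0.4973, -0.1947, 0.1308]
ee_rot: [3.14, -0.006, 0.105]
force: [0.3, -0.0, 0.1]
width: 0.0291
gripper_force: 0.0
[7.78, -16.55, 1.26, 18.25] [ 0.4973 -0.1947  0.1308] 15.8
```

```bash
python3 -m crank '[[[1,-2,0,2],[7.78,-16.55,0,18.25],[7.78,-16.55,0,18.25],[7.78,-16.55,0,18.25],[7.78,-16.55,0,18.25],[7.78,-16.55,0,18.25],[7.78,-16.55,0,18.25],[7.78,-16.55,0,18.25],[7.78,-16.55,0,18.25],[7.78,-16.55,0,18.25],[7.78,-16.55,1.2,18.25],[7.78,-16.55,1.2,18.25]]]' 0.5 15; python3 chk.py; python3 rel.py w .6474 .2372 .010 -1.487
```

```text
t: 17.3
eef_pos: [0.6435, 0.2358, 0.0949]
ee_rot: [3.137, -0.002, -1.486]
force: [-0.6, 0.1, 1.6]
width: 0.044
gripper_force: 0.0
stone 455 ((0.352569580078125, -43.25486373901367), (115.77250671386719, 37.354286193847656), 1.3322114944458008) z [0.0244 0.0287 0.0329]
cutter 207 ((4.884559631347656, 40.00823974609375), (27.24369239807129, 139.4541473388672), 87.26282501220703) z [0.0204 0.0261 0.0305]
[-0.03, -0.12, 3.46, 0.01] [0.6446 0.2362 0.0966] 17.35
```

```bash
python3 -m crank '[[[0,-0.08,1.5,0],[0,-0.08,2.8,0],[0,-0.08,3.4,0],[0,-0.08,3.4,0],[0,-0.08,3.4,0]]]' 0.5 15; python3 -m crank '[[[0,0,0,0],[0,0,0,0],[0,0,0,0],[0,0,0,0],[0,0,0,0],[0,0,0,0]]]' 1 15; python3 - <<'E'
from h import *
from rel import tw,TY,T
p,_=arm.grab_frame("top"); im=p.astype(float)
m=(im[...,2]/(im[...,0]+1)<.45)&(im[...,0]>60)
x,y=tw(0,.042); c=proj("top",[[x,y,.02]])[0]
vv,uu=np.mgrid[:420,:560]; m&=(abs(uu-c[0])<14)&(abs(vv-c[1])<28)
print(m.sum()); r,f=fit("cutter",{"top":m},np.r_[x,y,TY],.008); print(r,f,(Rz(TY).T@[r[0]-T[0],r[1]-T[1],0])*1000)
cv2.imwrite("pics/c2.png",cv2.resize(p[185:270,310:430],(720,510),interpolation=cv2.INTER_CUBIC)[:,:,::-1])
E
```

```text
t: 17.98
eef_pos: [0.6484, 0.238, 0.0143]
ee_rot: [-3.14, 0.001, -1.487]
force: [0.1, 0.7, 0.2]
width: 0.0434
gripper_force: 0.0
t: 18.73
eef_pos: [0.6476, 0.2376, 0.0129]
ee_rot: [-3.141, 0.0, -1.488]
force: [-0.5, -0.7, 3.0]
width: 0.014
gripper_force: 15.0
191
[ 0.50991535 -0.1943486   0.12964308] 0.33540575916230364 [ 1.08809215 39.75631561  0.        ]
```

View pics/c2.png

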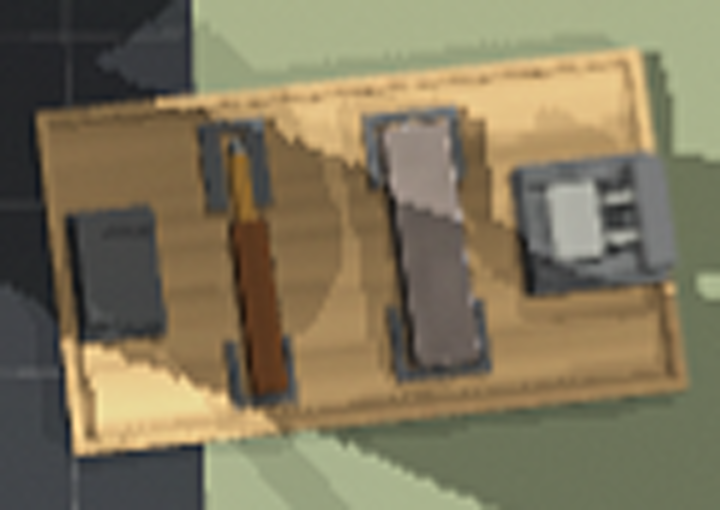

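Both the stone (430,245) and the cutter (255,270) sit in their cradles, with the wheel end in the slim part. Lifting the straightedge now.

```bash
python3 -m crank '[[[0,0,-1,0],[0,0,-3,0],[0,0,-4.6,0],[0,0,-4.6,0],[0,0,-4.6,0]]]'; python3 rel.py t 0 .026 .115 -1.5708
```

```text
t: 19.4
eef_pos: [0.6463, 0.2371, 0.1262]
ee_rot: [3.14, -0.0, -1.488]
force: [0.7, -0.3, -2.8]
width: 0.0139
gripper_force: 15.0
[17.3, 6.89, 0.47, -0.26] [0.6463 0.2371 0.1262] 19.4
```

```bash
python3 -m crank '[[[1.2,0.5,0,0],[3,1.2,0,0],[5,2,0,0],[7,2.8,0,-0.1],[9,3.6,0,-0.2],[11,4.4,0,-0.26],[13,5.2,0,-0.26],[15,6,0,-0.26],[16.5,6.6,0,-0.26],[17.3,6.89,0.3,-0.26],[17.3,6.89,0.47,-0.26],[17.3,6.89,0.47,-0.26]]]'; python3 rel.py t 0 .026 .064 -1.5708; cat > view.py <<'E'
import sys
from dep import *
p,W=cloud("scene")
w=[*T,.05]; u,v=proj("scene",[w])[0].astype(int); v0,u0=v-60,u-80
cv2.imwrite(f"pics/{sys.argv[1]}.png",cv2.resize(p[v0:v0+120,u0:u0+160],(800,600),interpolation=cv2.INTER_CUBIC)[:,:,::-1])
for y0 in range(-110,131,20):
    m=(abs(W[...,0])<.012)&(abs(W[...,1]-y0/1000)<.004)&(W[...,2]>.02)&(W[...,2]<.13); print(y0,m.sum(),(np.percentile(W[...,2][m],[20,50,80])*1000).round(1) if m.sum() else "")
m=(abs(W[...,1])<.13)&(W[...,2]>.029)&(W[...,2]<.12)&(abs(W[...,0])<.03)
E
python3 view.py b1
```

```text
t: 20.9
eef_pos: [0.5106, -0.2075, 0.1143]
ee_rot: [3.139, 0.001, -1.466]
force: [0.2, -0.1, -3.2]
width: 0.0137
gripper_force: 15.0
[0.03, 0.01, 2.01, 0.0] [ 0.5106 -0.2075  0.1143] 20.9
-110 23 [43.3 46.3 47.9]
-90 32 [ 31.2 103.4 107.6]
-70 15 [106.9 108.  109. ]
-50 36 [ 28.1  68.6 108.5]
-30 34 [ 28.4 106.4 108.2]
-10 33 [108.4 115.3 124.7]
10 25 [110.5 116.9 124.1]
30 8 [21.6 24.2 26.1]
50 14 [ 26.5 106.5 108.2]
70 17 [105.4 107.  108.2]
90 30 [ 29.2  33.  108.1]
110 65 [ 32.8  51.8 107.1]
130 0
```

View pics/b1.png

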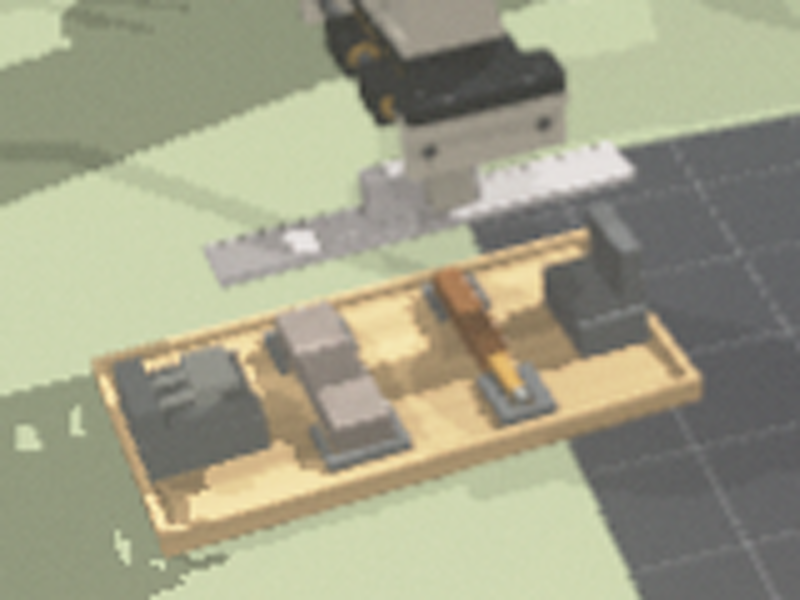

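The bar is held flat at z≈101 mm over the berth, with its keeper end at (215,265) and stop end at (625,165). Next I'll shift it 4 mm toward the stop and press its end on the stop to tilt it.

```bash
python3 -m crank '[[[-0.15,0,0.5,0],[-0.15,0,1,0],[-0.15,0,1.3,0],[-0.15,0,1.5,0],[-0.15,0,1.6,0],[-0.15,0,1.7,0],[-0.15,0,1.7,0]]]'; cat > tilt.py <<'E'
from dep import *
p,W=cloud("scene")
im=p.astype(int); z=W[...,2]
s=arm.get_state(); print("tcp tray",(Rz(TY).T@np.r_[s["eef_pos"][:2]-T,s["eef_pos"][2]]*1000).round(1),"F",s["force"].round(1))
for lo,hi in((-.085,-.03),(.05,.1),(-.085,.1)):
    pts=W[(abs(W[...,0])<.014)&(W[...,1]>lo)&(W[...,1]<hi)&(z>.0295)&(z<.125)]
    if len(pts)<10: print("few",len(pts)); continue
    # robust line z=a+b*y
    rng=np.random.default_rng(0); best=(0,)
    for k in range(400):
        a,b=pts[rng.choice(len(pts),2,replace=False)]
        if abs(a[1]-b[1])<.02: continue
        sl=(b[2]-a[2])/(b[1]-a[1])
        if abs(sl)>.35: continue
        e=abs(pts[:,2]-a[2]-sl*(pts[:,1]-a[1]))<.002
        if e.sum()>best[0]: best=(e.sum(),e)
    q=pts[best[1]]; c=np.polyfit(q[:,1],q[:,2],1)
    print(lo,hi,len(pts),len(q),"slope %.3f top z@0 %.1f  at -90: %.1f  at 112: %.1f ymin %.1f ymax %.1f xmed %.1f"%(c[0],c[1]*1e3,(c[1]-.09*c[0])*1e3,(c[1]+.112*c[0])*1e3,q[:,1].min()*1e3,q[:,1].max()*1e3,np.median(q[:,0])*1e3))
E
python3 tilt.py
```

```text
t: 21.82
eef_pos: [0.5114, -0.2042, 0.0735]
ee_rot: [-3.141, -0.0, -1.465]
force: [0.6, -0.4, -1.9]
width: 0.0141
gripper_force: 15.0
tcp tray [ 1.4 29.9 73.5] F [-0.  -0.5 -1.6]
-0.085 -0.03 148 118 slope 0.058 top z@0 64.7  at -90: 59.5  at 112: 71.2 ymin -84.4 ymax -30.2 xmed 0.2
0.05 0.1 136 98 slope 0.052 top z@0 66.2  at -90: 61.5  at 112: 72.0 ymin 50.4 ymax 99.7 xmed 0.9
-0.085 0.1 505 302 slope 0.067 top z@0 65.0  at -90: 59.0  at 112: 72.5 ymin -84.8 ymax 99.7 xmed 2.2
```

It's tilting as planned. Lowering further.

```bash
python3 -m crank '[[[0,0,0.1,0],[0,0,0.2,0],[0,0,0.3,0],[0,0,0.4,0],[0,0,0.4,0]]]'; python3 tilt.py
```

```text
t: 22.5
eef_pos: [0.5111, -0.204, 0.063]
ee_rot: [3.141, 0.0, -1.465]
force: [1.1, -0.5, -1.1]
width: 0.0136
gripper_force: 15.0
tcp tray [ 1.1 30.1 63.1] F [ 0.7 -0.7 -1.5]
-0.085 -0.03 144 111 slope 0.213 top z@0 50.9  at -90: 31.8  at 112: 74.7 ymin -84.2 ymax -30.3 xmed -0.5
0.05 0.1 101 69 slope 0.190 top z@0 50.9  at -90: 33.8  at 112: 72.1 ymin 50.8 ymax 99.8 xmed 5.0
-0.085 0.1 451 258 slope 0.195 top z@0 50.5  at -90: 32.9  at 112: 72.3 ymin -82.7 ymax 99.8 xmed 3.9
```

The slope is 0.195 and the keeper end sits about 3.5 mm too low. I'll raise it, firm up the grip and slide it under the lip.

```bash
python3 -m crank '[[[0,0.03,-0.08,0],[0,0.03,-0.14,0],[0,0.03,-0.14,0]]]' 1 30; python3 tilt.py;  python3 -m crank '[[[0.1,0,0,0],[0.25,0,0,0],[0.4,0,0,0],[0.5,0,0,0],[0.5,0,0,0]]]'; python3 tilt.py
```

```text
t: 22.92
eef_pos: [0.5104, -0.2041, 0.067]
ee_rot: [-3.141, 0.0, -1.465]
force: [0.3, -0.1, -1.5]
width: 0.0139
gripper_force: 30.0
tcp tray [ 0.5 30.  66.9] F [-0.7 -0.3 -1.8]
-0.085 -0.03 145 115 slope 0.171 top z@0 52.6  at -90: 37.2  at 112: 71.7 ymin -82.9 ymax -30.2 xmed 0.3
0.05 0.1 109 70 slope 0.211 top z@0 52.8  at -90: 33.8  at 112: 76.4 ymin 50.9 ymax 99.5 xmed 4.8
-0.085 0.1 489 276 slope 0.197 top z@0 53.9  at -90: 36.2  at 112: 76.0 ymin -83.1 ymax 99.5 xmed 4.2
t: 23.6
eef_pos: [0.5116, -0.2168, 0.0667]
ee_rot: [3.142, 0.0, -1.466]
force: [0.5, 0.1, -2.7]
width: 0.0137
gripper_force: 30.0
tcp tray [ 0.4 17.4 66.8] F [ 0.4 -1.  -3. ]
-0.085 -0.03 165 132 slope 0.170 top z@0 54.7  at -90: 39.3  at 112: 73.7 ymin -84.8 ymax -30.5 xmed 0.2
0.05 0.1 110 69 slope 0.189 top z@0 56.9  at -90: 39.8  at 112: 78.1 ymin 50.2 ymax 99.8 xmed 4.3
-0.085 0.1 497 271 slope 0.199 top z@0 56.2  at -90: 38.3  at 112: 78.6 ymin -84.8 ymax 99.8 xmed 3.9
```

```bash
python3 -m crank '[[[0.1,0,0,0],[0.2,0,0,0],[0.3,0,0,0],[0.42,0,0,0],[0.42,0,0,0]]]'; python3 tilt.py; python3 view.py b2
```

```text
t: 24.28
eef_pos: [0.5128, -0.2268, 0.0668]
ee_rot: [-3.141, 0.0, -1.465]
force: [-0.9, 5.1, -0.0]
width: 0.0139
gripper_force: 30.0
tcp tray [ 0.6  7.2 66.8] F [ 0.   5.4 -0.5]
-0.085 -0.03 158 119 slope 0.175 top z@0 57.4  at -90: 41.6  at 112: 77.0 ymin -84.4 ymax -30.3 xmed -0.3
0.05 0.1 120 72 slope 0.201 top z@0 58.0  at -90: 39.9  at 112: 80.4 ymin 50.4 ymax 98.9 xmed 3.2
-0.085 0.1 487 257 slope 0.202 top z@0 58.5  at -90: 40.3  at 112: 81.2 ymin -84.4 ymax 98.9 xmed 4.2
-110 19 [44.8 46.  47.7]
-90 17 [39.1 41.2 41.5]
-70 20 [43.5 44.3 46.3]
-50 25 [28.1 46.4 50.2]
-30 59 [30.  53.9 76.3]
-10 29 [58.4 69.9 75.8]
10 2 [59.4 60.5 61.7]
30 22 [24.4 63.8 65.4]
50 16 [26.  68.4 69.2]
70 10 [71.5 72.3 73.3]
90 32 [29.6 73.5 77. ]
110 49 [32.  42.9 58.2]
130 0
```

View pics/b2.png

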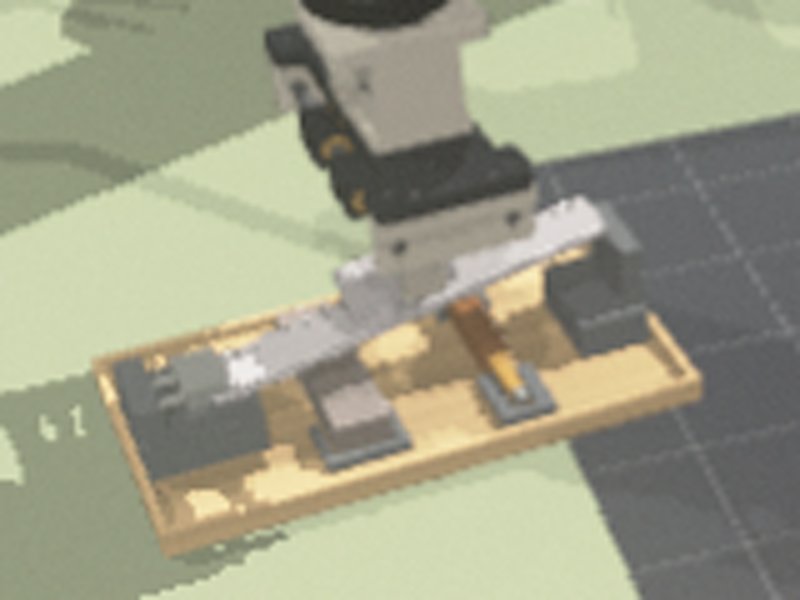

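The bar's keeper end is under the lip at about (225,375), and its stop end at (600,215) hangs just inside the stop. The keeper force is 5.4 N. Now I'll bring the stop end down.

```bash
python3 -m crank '[[[0.06,0,0,0],[0.06,0,0.12,0],[0.06,0,0.24,0],[0.05,0,0.36,0],[0.04,0,0.48,0],[0.02,0,0.6,0],[0,0,0.7,0],[0,0,0.7,0]]]' 1 20; python3 tilt.py
```

```text
t: 25.38
eef_pos: [0.5129, -0.226, 0.0493]
ee_rot: [-3.141, 0.001, -1.465]
force: [1.1, 10.5, 0.7]
width: 0.014
gripper_force: 20.0
tcp tray [ 0.7  8.  49.3] F [-0.7 10.4  0.9]
-0.085 -0.03 146 121 slope 0.079 top z@0 43.8  at -90: 36.7  at 112: 52.7 ymin -84.4 ymax -30.7 xmed 0.1
0.05 0.1 121 91 slope 0.031 top z@0 44.3  at -90: 41.5  at 112: 47.7 ymin 50.3 ymax 99.7 xmed 0.9
-0.085 0.1 463 280 slope 0.057 top z@0 42.1  at -90: 37.0  at 112: 48.5 ymin -84.4 ymax 99.7 xmed 1.9
```

```bash
python3 -m crank '[[[-0.03,0,0.08,0],[-0.06,0,0.16,0],[-0.08,0,0.22,0],[-0.08,0,0.26,0],[-0.08,0,0.26,0]]]' 1 20; python3 tilt.py
```

```text
t: 26.05
eef_pos: [0.5128, -0.2247, 0.0429]
ee_rot: [-3.141, 0.0, -1.465]
force: [-0.5, 6.6, 0.6]
width: 0.0141
gripper_force: 20.0
tcp tray [ 0.8  9.3 42.9] F [-0.7  7.8  0.8]
-0.085 -0.03 141 127 slope -0.002 top z@0 36.3  at -90: 36.5  at 112: 36.1 ymin -84.5 ymax -30.9 xmed 0.4
0.05 0.1 106 95 slope 0.003 top z@0 36.4  at -90: 36.1  at 112: 36.8 ymin 50.6 ymax 99.5 xmed 0.5
-0.085 0.1 463 297 slope 0.001 top z@0 36.5  at -90: 36.4  at 112: 36.7 ymin -84.5 ymax 99.5 xmed 1.4
```

It's flat, with its top at 36.4 mm. I'll press lightly, ease toward the stop, and release.

```bash
python3 -m crank '[[[0,0,0.06,0],[-0.04,0,0.08,0],[-0.08,0,0.08,0],[-0.08,0,0.08,0]]]' 1 20; python3 tilt.py; python3 -m crank '[[[0,0,0,0],[0,0,0,0],[0,0,0,0],[0,0,0,0]]]' 0.7; python3 -m crank '[[[0,0,-1,0],[0,0,-2,0],[0,0,-2,0],[0,0,-2,0]]]'; python3 tilt.py;python3 rel.py t 0 .075 .05 -1.5708
```

```text
t: 26.6
eef_pos: [0.513, -0.2243, 0.0427]
ee_rot: [-3.14, -0.002, -1.464]
force: [-4.8, -0.4, 14.1]
width: 0.0141
gripper_force: 20.0
tcp tray [ 0.9  9.6 42.7] F [-3.9 -1.  14.6]
-0.085 -0.03 139 120 slope 0.016 top z@0 37.3  at -90: 35.9  at 112: 39.0 ymin -84.4 ymax -30.0 xmed -0.1
0.05 0.1 109 86 slope -0.007 top z@0 36.9  at -90: 37.5  at 112: 36.1 ymin 50.9 ymax 99.7 xmed 0.9
-0.085 0.1 456 264 slope -0.002 top z@0 36.4  at -90: 36.6  at 112: 36.2 ymin -84.4 ymax 99.7 xmed 2.6
t: 27.15
eef_pos: [0.5123, -0.223, 0.0406]
ee_rot: [3.141, 0.0, -1.465]
force: [0.3, 0.1, 1.1]
width: 0.0261
gripper_force: 0.0
t: 27.65
eef_pos: [0.5121, -0.2229, 0.0904]
ee_rot: [3.141, 0.0, -1.465]
force: [-0.0, 0.4, -0.0]
width: 0.0262
gripper_force: 0.0
tcp tray [-0.  11.2 90.1] F [ 0.3 -0.6 -0.5]
-0.085 -0.03 142 120 slope 0.019 top z@0 37.4  at -90: 35.6  at 112: 39.5 ymin -84.9 ymax -31.2 xmed 1.0
0.05 0.1 117 104 slope -0.004 top z@0 36.7  at -90: 37.1  at 112: 36.3 ymin 50.4 ymax 99.6 xmed 0.6
-0.085 0.1 603 307 slope -0.000 top z@0 36.3  at -90: 36.3  at 112: 36.3 ymin -84.5 ymax 99.6 xmed 2.7
[-2.55, -0.0, 1.6, 0.01] [ 0.5118 -0.2229  0.0901] 27.7
```

Released and flat. I'll press once near the stop end to make sure it's home.

```bash
python3 -m crank '[[[-1.3,0,0,0],[-2.55,0,0,0],[-2.55,0,0,0],[-2.55,0,0.8,0],[-2.55,0,1.6,0],[-2.55,0,1.6,0],[-2.55,0,1.6,0]]]' 1 20; python3 -m crank '[[[0,0,0.3,0],[0,0,0.5,0],[0,0,0.58,0],[0,0,0.64,0],[0,0,0.64,0]]]'
```

```text
t: 28.58
eef_pos: [0.5058, -0.16, 0.051]
ee_rot: [3.141, -0.0, -1.465]
force: [-0.5, -0.4, 0.6]
width: 0.0001
gripper_force: 0.0
t: 29.2
eef_pos: [0.5054, -0.1597, 0.0362]
ee_rot: [3.141, -0.0, -1.465]
force: [-6.7, 3.1, 16.8]
width: 0.0003
gripper_force: 8.4
```

```bash
python3 -m crank '[[[0,0,-1,0],[0,0,-3,0],[0,0,-5,0],[-4,-4,-5,0],[-8,-8,-5,0],[-8,-8,-5,0],[-8,-8,-5,0],[-8,-8,-5,0],[-8,-8,-5,0]]]'; python3 tilt.py; python3 - <<'E'
from h import *
from rel import tw,T,TY
p,_=arm.grab_frame("top"); q,_=arm.grab_frame("scene"); ms={}
x,y=tw(0,.002)
for n in CAL:
    b=mask("straightedge",n,proj(n,[[x,y,.04]])[0])
    if b and b[0]<25: ms[n]=b[1]
r,f=fit("straightedge",ms,np.r_[x,y,TY+np.pi/2],.03); print(list(ms),r,f,(Rz(TY).T@[r[0]-T[0],r[1]-T[1],0])*1000, r[2]-TY-np.pi/2)
u,v=proj("scene",[[*T,.03]])[0].astype(int)
a=cv2.resize(p[185:270,310:430],(400,283),interpolation=cv2.INTER_CUBIC); b=cv2.resize(q[v-42:v+43,u-60:u+60],(400,283),interpolation=cv2.INTER_CUBIC)
cv2.imwrite("pics/fin.png",np.hstack([a,b])[:,:,::-1])
E
```

```text
t: 30.32
eef_pos: [0.6844, 0.0624, 0.1587]
ee_rot: [3.141, -0.0, -1.463]
force: [-0.7, 0.4, -0.3]
width: 0.0006
gripper_force: 0.0
tcp tray [200.4 275.7 158.9] F [-0.   0.  -0.2]
-0.085 -0.03 136 122 slope -0.012 top z@0 35.7  at -90: 36.8  at 112: 34.4 ymin -84.7 ymax -30.3 xmed -0.4
0.05 0.1 115 101 slope 0.005 top z@0 36.1  at -90: 35.7  at 112: 36.6 ymin 50.1 ymax 99.8 xmed 0.2
-0.085 0.1 589 302 slope -0.001 top z@0 36.5  at -90: 36.7  at 112: 36.4 ymin -84.7 ymax 99.8 xmed 2.5
['scene', 'top'] [ 0.51336276 -0.23133366  1.67936949] 0.15494366694209186 [0.64021411 2.61363516 0.        ] 0.0035731637251297244
```

View pics/fin.png

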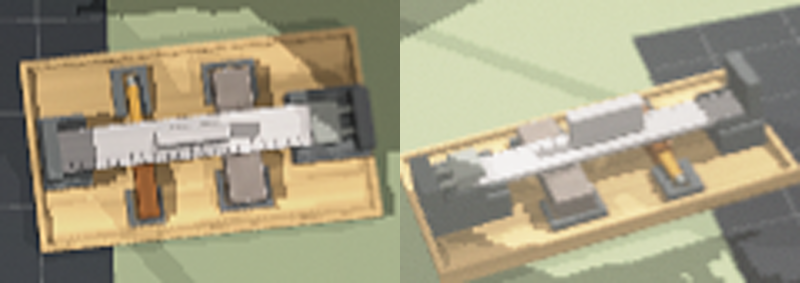

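The final views show the straightedge flat over the stone and the cutter. Its fitted position is (0.6, 2.6) mm against the target (0, 2), with a yaw error of 0.004 rad. Handing in.

```bash
python3 -c "
from station import arm;print(arm.job_done())"
```

```text
the job is handed in; nothing more can be done
None
```

I packed the kit and handed the job in after about 30 s of robot time: the stone and cutter are in their cradles and the straightedge lies flat and home under the keeper. My last camera check had it within about 1 mm of its place; the hand-in returned no verdict, and I did not re-measure the jar, foil roll or marker.

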